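# Nest the graded parts bins

## Robot

A 7-joint arm with a two-finger parallel gripper is mounted at the origin on the work surface. World frame = base frame: x ahead of the robot, y to its left, z up, the work surface at z = 0. Lengths are in m, angles in rad, forces in N, time in s.
With the tool pointing down it reaches from about 0.4 to 0.9 m from the base axis. Payload 5.6 kg.
Tool frame: the origin (TCP) lies midway between the tips of the shut fingers; the grasp point (between the pads) lies 19 mm behind it (env.hold_point_z is the distance from the TCP to the grasp point, in m); z points along the fingers, y is the line along which they close (so a half turn about z gives the same grasp; the last joint's range is limited). The gripper opens to 92 mm and grips with 3 to 60 N. Pads are 20 mm wide; open, the fingers measure 128 mm over their backs; the gripper's body (75 mm by 189 mm) begins 69 mm behind the grasp point.
Start: joints at [1.123, 0.468, -0.012, 1.603, 0.006, 1.071, -0.056], TCP at [0.256, -0.597, 0.215] pointing down, gripper open.
Joint ranges: [-2.53, 2.53], [-0.31, 2.02], [-1.57, 1.55], [0.28, 2.44], [-1.29, 4.43], [0.15, 1.84], [-2.92, 2.92]. Speed limits (rad/s): [2.57, 2.57, 3.14, 3.14, 3.14, 3.14, 3.14].

## Interface

Orientations are given as a 3x3 rotation matrix whose columns are the frame's x, y, z axes.
In Python, from rig import env, sensors, capture, camera_params gives the robot as it stands. Calls block until the motion is done:
- env.goto(position, orientation): joint-space move of the TCP to a pose.
- env.servo_line(position, speed=0.15, ori=None, threshold=None): straight line of the TCP; ori=None keeps the orientation; speed is the mean speed in m/s. With threshold (N) it stops when the force on the tool has changed by that much, and returns True; else False.
- env.move_j(angles): joint-space move.
- env.open_jaws() and env.close(f_grip=None): open the fingers fully, or close them until they stop; f_grip is the grip in N (None keeps the last).
- env.wait(seconds).
- env.inverse_kinematics(position, orientation): joint angles nearest the present ones, or None.
- sensors.observe(): the state.
- capture(name): name is "scene" or "top"; returns the picture (420x560x3 uint8, blue, green, red); there is no depth.
- camera_params(name): a dict with "fx", "fy", "cx", "cy" (pixels), "xyz" and "rotation" of the camera in the world. Camera axes: x right, y up, looking along -z (the intrinsics and any distortion apply to the point x, -y, -z); pixel columns grow to the right and rows downward; lengths in m; the calibration is good to about 2 mm. A picture is of the moment at which its call begins. camera_params takes no time and is no camera call.
A pose or a line that the arm cannot do raises env.MotionError and nothing moves.
- env.close_job(): hands the job in; it is judged then, once.
The state is a dict: "t": time; "qpos": joint angles; "qd": joint speeds; "joint_efforts": joint torques, N m; "tool_pos": TCP position; "tcp_rot": TCP orientation; "ft_force": force on the tool from outside, world axes, zero at the start; "wrist_torque": the same for the moment, N m; "gripper_width": finger opening in m; "finger_force": force on a finger pad.
Only numpy, scipy, OpenCV 4.12 (cv2) and the standard library are available. Lean on these libraries where they do the work, as an engineer would, in place of code of your own. Each camera call takes 0.05 s, during which the arm holds its last target. There are 200 camera calls.

## Task

Nest the three graded steel parts bins in size order, all facing the same way: the middle one inside the big one that is screwed to the bench and the small one inside the middle one, each slid back wall first through the open mouth and pushed fully home; one of the two loose bins has already been left part-way in the big one, and if that is the small one it has to come out first. Slide the bins along the bench rather than lifting them, push gently until you feel the stop (no ramming), and leave everything else on the bench where it is.

Things in the scene. Friction and masses are not known exactly. Their poses are not given: they have to be found in the camera images.
- large: big bin, plain steel, screwed to the bench, open top and open front. 113 mm deep, 48 high, walls 3; tapered, outside width 105 mm at the back, 125 at the mouth. Origin: centre of its footprint at bench level; x points from the mouth (x = -56.5 mm) to the closed back wall, y across, z up. Its floor sheet is flush with the bench, no step
- large_back (a point): middle of the inner face of the big bin's back wall, at its foot (x = +53.5 mm); axes as the bin's
- medium: middle bin, loose, plain steel, about 0.5 kg, open top and front. 103 mm deep, 43 high, walls and floor 3; tapered, outside width 94 mm at the back, 112 at the mouth. Origin: centre of the underside; x from mouth to back wall (outer face x = +51.5 mm). Starts part-way in the big bin or alone on the bench before its mouth, facing within 0.06 rad of the big bin's way
- medium_back (a point): middle of the inner face of the middle bin's back wall, at floor level (x = +48.5, z = +3 mm). Home in the big bin, the middle bin's origin is at x = +2 mm in the big bin's frame, with about 2.5 mm free each side. The front edge of its floor is a 3 mm step that the small bin rides over
- small: small bin, loose, plain steel, about 0.35 kg, open top. 90 mm deep, back and sides 38 high, front wall 30 high, walls and floor 3; tapered, outside width 84 mm at the back, 100 at the front. Origin: centre of the underside; x from the lower front wall to the back wall. Starts in the other of the middle bin's two places (in the big bin, or on the bench), same facing
- small_back (a point): middle of the outer face of the small bin's back wall (x = +45 mm), at the underside. The lower back edge is bevelled (5 mm rise over the last 14) to ride up the middle bin's floor edge. Home, the small bin's origin is at x = +3.5, z = +3 mm in the middle bin's frame, 2.5 mm free each side
- small_front (a point): middle of the inner face of the small bin's front wall (x = -42 mm), at floor level; this wall can be hooked from inside to draw the bin out
- pliers: bystander, to be left alone: folding pliers lying flat, about 160 mm long. Origin: underside
- hammer: bystander, to be left alone: hammer lying flat along its x axis. Origin: underside
- bearing: bystander, to be left alone: steel bearing ring, 72 mm across, 18 mm high. Origin: underside
- oil_bottle: bystander, to be left alone: grey bottle with black cap, 60 mm across, 150 mm high. Origin: underside
- screwdriver: bystander, to be left alone: screwdriver lying flat along its x axis. Origin: underside
Mind the look-alikes: they are no part of the job. What is shaped like the small but turquoise is not meant. Leave any brown look-alike of the medium alone.

How it is judged:
By the outcome, as a careful person would: the job done as asked, in the order asked, and still so for the second after the job is handed in, with the robot touching nothing.
It also fails if it takes over 72 s, if anything falls off the work surface, if the arm or the gripper's body presses on something with over 40 N, if the wrist force passes 120 N, or if a joint passes its speed limit or range.

## Working session

There is one attempt and no reset: what is moved stays moved. The work goes in short steps, each a Python script; the robot and the scene stay as the last script left them, time stands still between calls to the robot, and variables do not carry over. Pictures are saved under pics/ and viewed, at most 10 in all, crops included, and the job is handed in when it is done.

```bash
mkdir -p pics; ls; python3 - <<'E'
from rig import env,sensors,capture,camera_params
import cv2
for n in("scene","top"):
    im=capture(n); cv2.imwrite(f"pics/{n}0.png",cv2.resize(im,(784,588),interpolation=cv2.INTER_CUBIC)); print(n,camera_params(n))
o=sensors.observe();print(o["t"],o["tool_pos"],o["tcp_rot"],o["gripper_width"],env.hold_point_z)
E
```

```text
pics
scene {'fx': 462.06907509111284, 'fy': 462.06907509111284, 'cx': 273.6859709773722, 'cy': 212.564186767726, 'xyz': array([ 1.63514902, -0.22101164,  0.78368513]), 'rotation': array([[ 0.30849705, -0.54447771,  0.77998308],
       [ 0.95101557,  0.15932542, -0.26492415],
       [ 0.01997416,  0.82350436,  0.5669582 ]])}
top {'fx': 533.6362077822535, 'fy': 533.6362077822535, 'cx': 285.8655257414076, 'cy': 201.02077653027865, 'xyz': array([0.33261857, 0.10290736, 1.68545614]), 'rotation': array([[-0.00865449,  0.98869292, -0.14970439],
       [-0.99986426, -0.01065509, -0.01256679],
       [-0.01401981,  0.14957531,  0.98865094]])}
0.1 [ 0.25572814 -0.59700381  0.21374   ] [[ 9.19195283e-01  3.93801310e-01 -7.47785358e-04]
 [ 3.93801999e-01 -9.19194202e-01  1.41625387e-03]
 [-1.29637335e-04 -1.59629325e-03 -9.99998718e-01]] 0.09208512357385906 0.0187
```

View pics/scene0.png

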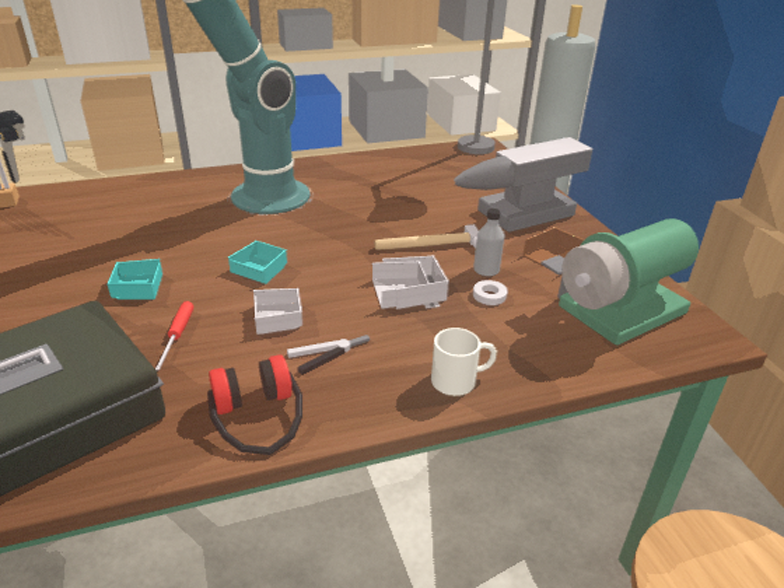

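View pics/top0.png

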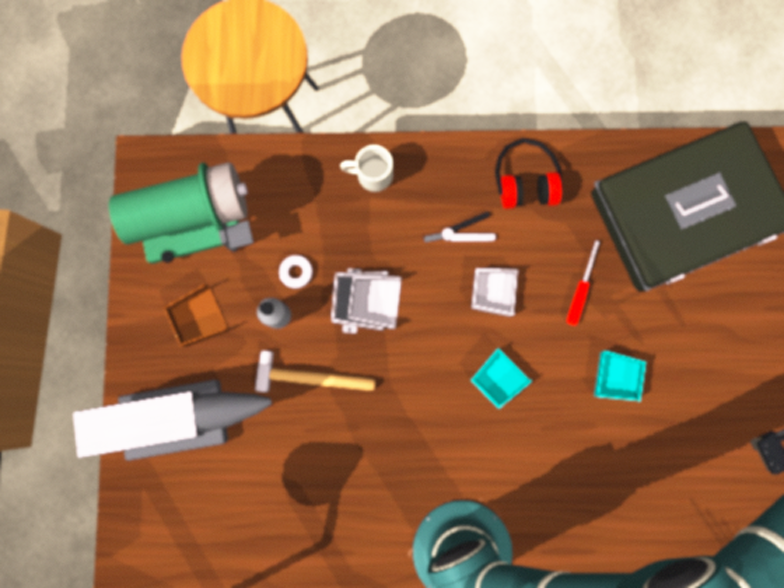

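```bash
python3 - <<'E'
from rig import env,sensors,capture,camera_params
import cv2,numpy as np
im=np.mean([capture("top").astype(float) for _ in range(3)],0).astype(np.uint8)
c=im[180:250,225:385]; cv2.imwrite("pics/t1.png",cv2.resize(c,None,fx=5,fy=5,interpolation=cv2.INTER_CUBIC))
s=capture("scene"); c=s[175:245,170:330]; cv2.imwrite("pics/s1.png",cv2.resize(c,None,fx=5,fy=5,interpolation=cv2.INTER_CUBIC))
E
```

```text
(no output)
```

View pics/t1.png

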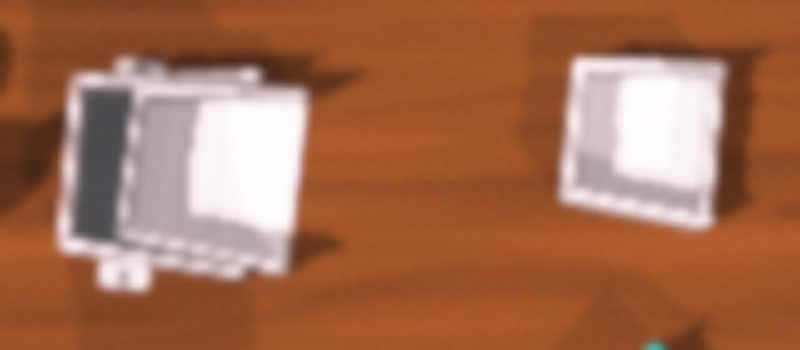

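View pics/s1.png

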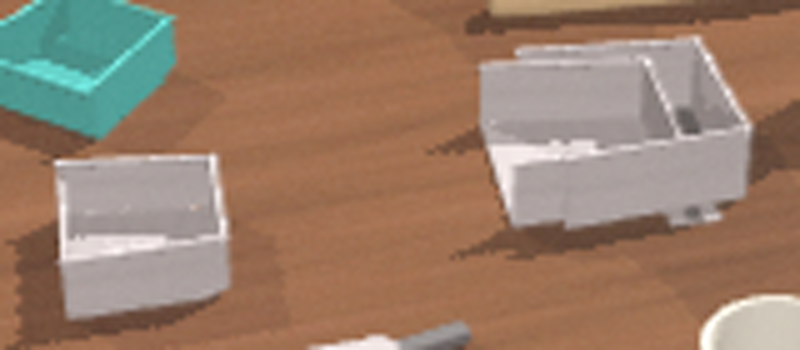

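```bash
cat > vis.py <<'E'
import numpy as np
from scipy.optimize import least_squares
from rig import camera_params
def proj(n,P):
    c=camera_params(n); q=(np.asarray(P)-c["xyz"])@c["rotation"]
    return np.c_[c["cx"]+c["fx"]*q[:,0]/-q[:,2], c["cy"]-c["fy"]*q[:,1]/-q[:,2]]
G=dict(large=(113,105,125,48),medium=(103,94,112,43),small=(90,84,100,38))
def model(k): # BU(-y... ) order: B+ B- M+ M-
    d,b,m,h=G[k]; return np.array([[d/2,b/2,h],[d/2,-b/2,h],[-d/2,m/2,h],[-d/2,-m/2,h]])/1e3
def place(p,M,z=0):
    c,s=np.cos(p[2]),np.sin(p[2]); return M@np.array([[c,-s,0],[s,c,0],[0,0,1]]).T+[p[0],p[1],z]
def fit(k,obs,x0=(.6,.1,1.57),z=0):
    M=model(k)
    def r(p): return np.concatenate([ (proj(n,place(p,M[i],z))-uv).ravel() for n,(i,uv) in obs.items()])
    s=least_squares(r,x0,loss="soft_l1"); return s.x,r(s.x).round(1)
def crop(u,o,f): return (np.array(u,float)+.5)/f-.5+np.array(o)
E
python3 - <<'E'
from vis import *
# order B+ B- M+ M- ; bin +y = world -x = picture-bottom in top, far in scene
T=dict(large=[(60,248),(72,75),(243,272),(260,72)],medium=[(118,240),(133,92),(290,272),(308,88)],small=[(561,202),(573,58),(712,227),(727,63)])
S=dict(large=([0,1,2],[(697,38),(750,127),(517,50)]),medium=([0,2,3],[(643,58),(481,63),(513,165)]),small=([0,1,2,3],[(215,155),(228,238),(57,160),(62,262)]))
P={}
for k in T:
    t=([0,1,2,3],crop(T[k],(225,180),5)); s=(S[k][0],crop(S[k][1],(170,175),5))
    for nm,o in(("top",{"top":t}),("scn",{"scene":s}),("both",{"top":t,"scene":s})):
        p,r=fit(k,o); print(k,nm,p.round(4),r if nm!="both" else ""); P[k,nm]=p
for nm in("top","scn","both"):
    L=P["large",nm];R=np.array([[np.cos(L[2]),-np.sin(L[2])],[np.sin(L[2]),np.cos(L[2])]])
    for k in("medium","small"):print(nm,k,((P[k,nm][:2]-L[:2])@R).round(4),(P[k,nm][2]-L[2]).round(3))
# bystanders at z~.02
c=camera_params("top")
for n,uv,z in(("bottle",(272,312),.15),("bearing",(295,271),.018),("pliers tip",(495,237),.01),("mug",(373,165),.08)):
    u=np.array(uv)/1.4;d=c["rotation"]@np.array([(u[0]-c["cx"])/c["fx"],-(u[1]-c["cy"])/c["fy"],-1]);print(n,(c["xyz"]+d*(z-c["xyz"][2])/d[2]).round(3))
E
```

```text
large top [0.5445 0.2155 1.4983] [ 0.2 -0.6  0.4  0.4 -0.   0.1 -0.7  0.1]
large scn [0.5435 0.2196 1.4996] [-0.1 -0.   0.1  0.1 -0.1 -0.2]
large both [0.5447 0.2171 1.4968] 
medium top [0.5408 0.1826 1.4761] [ 0.9  0.2  0.8 -0.2 -0.6 -0.5 -1.1  0.5]
medium scn [0.5411 0.1869 1.4491] [ 0.5 -0.1 -0.5  0.2  0.  -0.1]
medium both [0.541  0.1849 1.4647] 
small top [ 0.5607 -0.0856  1.4621] [ 0.8 -1.   0.7  1.2 -0.6 -0.6 -1.1  0.5]
small scn [ 0.5612 -0.0811  1.4463] [ 0.  -0.1 -0.1 -0.   0.   0.1  0.   0. ]
small both [ 0.5611 -0.0826  1.4532] 
top medium [-0.0331  0.0013] -0.022
top small [-0.2991 -0.038 ] -0.036
scn medium [-0.0328  0.    ] -0.05
scn small [-0.2987 -0.0391] -0.053
both medium [-0.0324  0.0013] -0.032
both small [-0.2977 -0.0386] -0.044
bottle [0.504 0.389 0.15 ]
bearing [0.612 0.362 0.018]
pliers tip [ 0.687 -0.093  0.01 ]
mug [0.839 0.182 0.08 ]
```

```bash
cat > ctl.py <<'E'
import numpy as np
from rig import env,sensors,capture,camera_params
L=np.array([.5445,.2171,1.4975])
def W(x,y,z): # big bin frame -> world
    c,s=np.cos(L[2]),np.sin(L[2]); return np.array([L[0]+c*x-s*y,L[1]+s*x+c*y,z])
def B(p):
    c,s=np.cos(L[2]),np.sin(L[2]); d=np.asarray(p)[:2]-L[:2]; return np.array([c*d[0]+s*d[1],-s*d[0]+c*d[1],p[2]])
def ori(a): # tool down, tool y at world angle a
    y=np.array([np.cos(a),np.sin(a),0]); z=np.array([0,0,-1.]); return np.c_[np.cross(y,z),y,z]
def best(p,a): # of the two half turns, the one nearest in joint space
    q0=sensors.observe()["qpos"]; c=[]
    for k in(a,a+np.pi):
        q=env.inverse_kinematics(p,ori(k))
        if q is not None:c.append((np.abs(np.array(q)-q0).max(),k,q))
    c.sort(key=lambda t:t[0]); print("ik",[(round(d,2),round(k,2)) for d,k,_ in c]); return c[0][1]
def rep(s=""):
    o=sensors.observe(); print(s,"t",round(o["t"],2),"B",(B(o["tool_pos"])*1e3).round(1),"F",o["ft_force"].round(1),"w",round(o["gripper_width"],4)); return o
E
python3 - <<'E'
from ctl import *
env.close(20)
p=W(-.035,.0005,.16); a=best(p,L[2]+np.pi/2)
env.goto(p,ori(a)); rep("above")
env.servo_line(W(-.035,.0005,.012),.12); rep("down")
h=env.servo_line(W(.055,.0005,.012),.03,threshold=7); rep(h)
E
```

```text
ik [(np.float64(0.9), np.float64(6.21)), (np.float64(2.03), np.float64(3.07))]
above t 4.58 B [-36.   -0.  159.9] F [ 0.6 -0.7 -0.4] w 0.0006
down t 5.96 B [-34.7  -0.1  12.8] F [ 0.6 -0.1 -0.4] w 0.0001
True t 7.58 B [ 9.8  0.7 11.5] F [0.  1.  0.4] w 0.0007
```

```bash
python3 - <<'E'
from ctl import *
h=env.servo_line(W(.055,.0005,.012),.03,threshold=14); rep(h)
E
```

```text
True t 8.68 B [42.1  1.3 11. ] F [-0.8 -0.1 -0.5] w 0.0004
```

```bash
python3 - <<'E'
from ctl import *
import cv2
h=env.servo_line(W(.058,.0005,.012),.02,threshold=14); rep(h)
env.wait(.2); rep()
env.servo_line(W(.025,.0005,.012),.1); env.servo_line(W(.025,.0005,.15),.2); 
# front of small, out of the way, then look
p=W(-.2977-.0435,-.0386,.14); a=best(p,L[2]-.044); env.goto(p,ori(a)); env.open_jaws(); rep()
s=capture("scene"); cv2.imwrite("pics/s2.png",cv2.resize(s[175:245,170:330],None,fx=5,fy=5,interpolation=cv2.INTER_CUBIC))
E
```

```text
True t 9.15 B [41.7  1.9  9.9] F [ 0.1 -0.4 -0.8] w 0.0004
 t 9.35 B [41.4  2.2  9.5] F [-0.2 -0.2 -0.3] w 0.0006
ik [(np.float64(0.79), np.float64(4.6)), (np.float64(1.96), np.float64(1.45))]
 t 13.27 B [-341.2  -38.6  140. ] F [-0.3 -0.4  0.1] w 0.0921
```

View pics/s2.png

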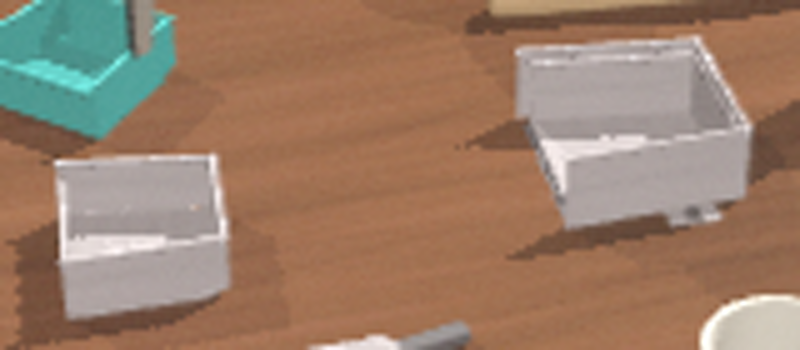

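```bash
python3 - <<'E'
from ctl import *
p=W(-.3412,-.0367,.14); a=best(p,L[2]-.044)
env.servo_line(W(-.3412,-.0367,.011),.12); rep("down")
env.close(15); o=rep("grip"); print(o["finger_force"])
a1=a+.044
env.servo_line(W(-.25,-.0367+.0185,.011),.08,ori=ori(a+.022)); rep()
env.servo_line(W(-.1535,.0005,.011),.08,ori=ori(a1)); rep("pre")
import cv2
env.open_jaws(); env.servo_line(W(-.1535,.0005,.15),.15)
p=W(-.14,.0005,.15);a=best(p,L[2]+np.pi/2);env.goto(p,ori(a)); env.close(20)
rep()
s=capture("scene"); cv2.imwrite("pics/s3.png",cv2.resize(s[165:245,190:340],None,fx=5,fy=5,interpolation=cv2.INTER_CUBIC))
E
```

```text
ik [(np.float64(0.0), np.float64(4.6)), (np.float64(2.68), np.float64(1.45))]
down t 14.54 B [-341.2  -37.4   11.7] F [-0.   0.3 -0.1] w 0.0922
grip t 15.83 B [-341.1  -36.8   11. ] F [0.4 1.  0.3] w 0.0029
15.000061690807343
 t 17.15 B [-249.7  -18.2   11. ] F [-0.5  1.3 -0.5] w 0.0028
pre t 18.52 B [-153.4    0.5   11. ] F [ 0.5  1.6 -1.2] w 0.003
ik [(np.float64(1.35), np.float64(6.21)), (np.float64(1.71), np.float64(3.07))]
 t 23.52 B [-140.     0.5  150. ] F [ 0.1 -0.6  0.6] w 0.0003
```

View pics/s3.png

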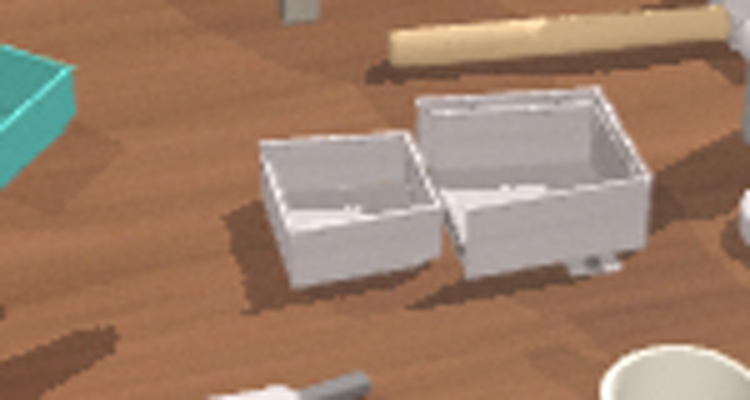

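```bash
python3 - <<'E'
from ctl import *
env.servo_line(W(-.105,.0005,.15),.15); env.servo_line(W(-.105,.0005,.014),.12); rep("down")
for i in range(4):
    h=env.servo_line(W(.055,.0005,.014),.03 ,threshold=12); o=rep(h)
    if B(o["tool_pos"])[0]>.034: break
E
```

```text
down t 25.23 B [-1.048e+02 -1.000e-01  1.470e+01] F [ 0.3 -0.5 -0.7] w 0.0008
True t 29.28 B [34.   0.3 13.6] F [-0.9 -3.2  3.9] w 0.0005
```

```bash
python3 - <<'E'
from ctl import *
h=env.servo_line(W(.055,.0005,.014),.02 ,threshold=14); rep(h)
h=env.servo_line(W(.055,.0005,.014),.02 ,threshold=16); rep(h); env.wait(.2); rep()
env.servo_line(W(.015,.0005,.014),.1); env.servo_line(W(.015,.0005,.15),.15)
env.goto(W(-.15,-.1,.2),sensors.observe()["tcp_rot"])
import cv2; rep()
f=lambda n,c:cv2.resize(c,(400,n),interpolation=cv2.INTER_CUBIC)
s=capture("scene")[175:235,250:330]; t=capture("top")[185:245,225:305]
cv2.imwrite("pics/s4.png",np.hstack([cv2.resize(c,(400,300),interpolation=cv2.INTER_CUBIC) for c in(s,t)]))
E
```

```text
True t 29.88 B [36.   0.2 12.8] F [ 0. -4.  3.] w 0.0003
True t 30.48 B [38.   0.3 12.3] F [-0.1 -1.2  2. ] w 0.0001
 t 30.68 B [37.7  0.6 11.8] F [ 0.4 -0.2  0.3] w 0.0006
 t 32.92 B [-148.1  -98.7  199.3] F [ 0.4 -0.1  0.3] w 0.0005
```

View pics/s4.png

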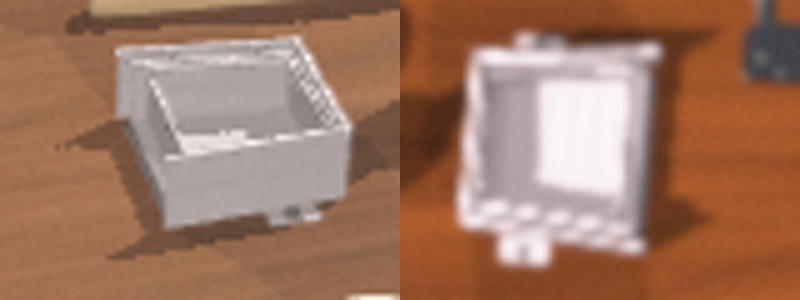

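```bash
python3 - <<'E'
from ctl import *
R=sensors.observe()["tcp_rot"]
env.goto(W(.015,.0005,.15),R); env.servo_line(W(.015,.0005,.016),.12); rep("down")
for th in(14,18,22):
    h=env.servo_line(W(.055,.0005,.016),.02 ,threshold=th); rep(h)
env.servo_line(W(.015,.0005,.016),.1); env.servo_line(W(.015,.0005,.15),.15)
env.goto(W(-.15,-.1,.2),R); rep()
import cv2
s=capture("scene")[180:225,262:324]
cv2.imwrite("pics/s5.png",cv2.resize(s,None,fx=12,fy=12,interpolation=cv2.INTER_CUBIC))
E
```

```text
down t 35.11 B [15.4 -0.  16.8] F [0.2 0.2 0.5] w 0.0007
True t 36.41 B [38.3  0.7 15.5] F [ 0.7 -0.7  0.9] w 0.0005
True t 36.87 B [38.   1.1 14.7] F [ 0.1 -1.   0.9] w 0.0003
True t 37.4 B [37.5  1.4 14.1] F [ 1.2 -1.2  1.6] w 0.0004
 t 39.63 B [-148.1  -98.7  199.3] F [-0.5  0.7 -0.7] w 0.0004
```

View pics/s5.png

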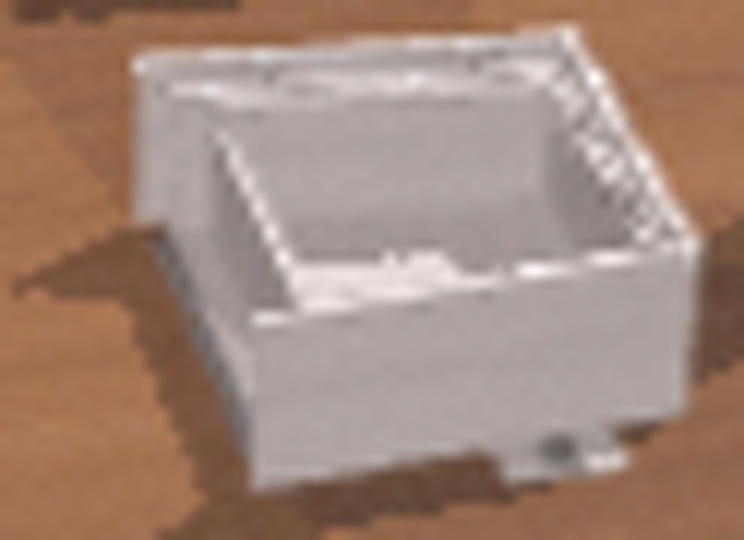

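```bash
python3 - <<'E'
from ctl import *
from vis import proj
for x in(5.5,3.5,1.5):
    for y in(46.5,-46.5):
        u=proj("scene",[W((x-43.5)/1e3,y/1e3,.033)])[0]; print(x,y,((u+.5-[262,180])*12-.5).round(0))
for pt in([56.5,52.5,48],[56.5,-52.5,48],[-56.5,62.5,48]): print(pt,((proj("scene",[W(pt[0]/1e3,pt[1]/1e3,pt[2]/1e3)])[0]+.5-[262,180])*12-.5).round(0))
E
```

```text
5.5 46.5 [213. 136.]
5.5 -46.5 [308. 334.]
3.5 46.5 [205. 137.]
3.5 -46.5 [300. 335.]
1.5 46.5 [198. 138.]
1.5 -46.5 [292. 336.]
[56.5, 52.5, 48] [562.  35.]
[56.5, -52.5, 48] [690. 251.]
[-56.5, 62.5, 48] [129.  62.]
```

```bash
python3 -c "
from rig import env
print(env.close_job())"
```

```text
the job is handed in; nothing more can be done
None
```

I nested the bins and handed the job in at about 40 s. The middle bin is home in the big one and the small bin is home in the middle one, each pushed until it stopped. The last picture fits both being home. I didn't touch the look-alikes or the other items.

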